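# Try the spring of the red-capped figure

### The arm

A 6-joint arm with a two-finger parallel gripper is mounted at the origin on the work surface. World frame = base frame: x ahead of the robot, y to its left, z up, the work surface at z = 0. Lengths are in m, angles in rad, forces in N, time in s.
With the tool pointing down it reaches from about 0.275 to 0.975 m from the base axis. Payload 8.4 kg.
Tool frame: the origin (TCP) lies at the very end of the fingers, on their centre line; the grasp point (between the pads) lies 19 mm behind it; z points along the fingers, y is the line along which they close (so a half turn about z gives the same grasp; the last joint's range is limited). The gripper opens to 92 mm and grips with 3 to 60 N. Pads are 20 mm wide; open, the fingers measure 128 mm over their backs; the gripper's body (75 mm by 189 mm) begins 69 mm behind the grasp point.
Start: joints at [1.212, 0.353, 1.633, -0, 1.155, -0.002], TCP at [0.218, 0.586, 0.215] pointing down, gripper open.
Joint ranges: [-2.63, 2.63], [-0.92, 2.1], [0.06, 2.66], [-1.3, 4.44], [0, 2.69], [-3.02, 3.02]. Speed limits (rad/s): [2.22, 2.22, 2.79, 3.14, 3.14, 3.14].

### API

Orientations are given as a unit quaternion [w, x, y, z].
In Python, from rig import * gives the robot as it stands.
- The arm moves only by the tool drive_tool, never from a script. Its argument "commands" is a list of rows, each a list of 5 numbers: the shift along the world's x, y, z in units of 100 mm (1.0 is 100 mm), then the turn about the world's z in units of 180 degrees (1.0 is 180 degrees), then the opening, from 0 (shut) to 1 (fully open). In form: [[dx, dy, dz, yaw, hand], ...]. A call has 1 to 12 rows; each row is the pose to reach, as a shift and turn from the pose commanded when the call began, turning the shorter way round; what a row does not reach only later rows make up. A row lasts 1/10 s, in which the tool goes at most 50 mm and 8.59 degrees, less where a joint would pass 70% of its speed; a pose out of reach is approached as far as the arm can. A call with a number of a shift or a turn outside -1 to 1 is refused whole. A call with a gripper value outside its range is refused whole. The fingers move at their own pace and stop on an object; "squeeze" is the grip in N (left out, the last holds). Time passes only in rows, so rows that repeat a pose let the fingers close. It gives the time, the measured TCP pose, the force, the opening and the grip force at its end, in the units of the state.
- observe(): the state, without advancing time (a new reading comes with each control period).
- camera(name): name is "side" or "top" or "wrist"; returns the picture (400x640x3 uint8, blue, green, red); there is no depth.
- get_calibration(name): a dict with "K" (3x3 intrinsics, pixels), "extrinsics" (4x4, takes a point from camera to world coordinates). Camera axes: x right, y down, z forward; pixel columns grow to the right and rows downward; lengths in m; the calibration is good to about 2 mm. A picture is of the moment at which its call begins: read the wrist's pose just before it. get_calibration takes no time and is no camera call; for the wrist camera it gives the pose at the moment of the call.
- close_job(): hands the job in; it is judged then, once.
The state is a dict: "time": time; "joint_pos": joint angles; "qvel": joint speeds; "joint_torque": joint torques, N m; "tool_pos": TCP position; "tcp_rot": TCP orientation; "contact_force": force on the tool from outside, world axes, zero at the start; "moment": the same for the moment, N m; "grip_width": finger opening in m; "gripper_force": force on a finger pad.
Only numpy, scipy, OpenCV 4.12 (cv2) and the standard library are available. Lean on these libraries where they do the work, as an engineer would, in place of code of your own. Each camera call takes 0.05 s, during which the arm holds its last target. There are 200 camera calls.

### The job

Try the spring under the carved figure with the red cap: with closed fingertips press lightly on top of its cap until it has sunk about a centimetre (well short of the spring's stop), keep it down for a moment, let it come right up free of your fingers, then press it the same way once more to see that it does not stick. Then withdraw and leave it standing upright where it was; do not grip, lift or shift it, and leave the blue- and yellow-capped figures, the jar and the screwdriver alone.

Things in the scene. Friction and masses are not known exactly. Their poses are not given: they have to be found in the camera images.
- red_figure (a joint): How far the red-capped figure is pressed down along its upright rod, in m: 0 = fully up (at rest), grows downwards, hard stop at 0.025. The spring starts to give at about 0.6 N, about 3 N at 10 mm, and returns the figure by itself. The noise of this reading is like that of the positions.
- red_cap (a point): Centre of the flat top face of the red cap, 150 mm above the bench when up; goes down with the figure. The cap is a flat disc 36 mm across, 12 mm thick, on a pale wooden figure 75 mm tall (cap included), head 28 mm, foot 32 mm across, arms reaching 24 mm to each side; its foot stands on a coil spring 35 mm above its block. z is up.
- red_stand: Dark walnut block, 90 x 90 x 40 mm high, 0.6 to 1.0 kg, standing loose on the bench and carrying the red-capped figure over its centre. Origin: centre of its underside; z up, the figure looks to -x of the block.
- blue_cap (a point): Centre of the flat top face of the blue cap, 150 mm above the bench when up; goes down with the figure. The cap is a flat disc 36 mm across, 12 mm thick, on a pale wooden figure 75 mm tall (cap included), head 28 mm, foot 32 mm across, arms reaching 24 mm to each side; its foot stands on a coil spring 35 mm above its block. z is up.
- blue_stand: Dark walnut block, 90 x 90 x 40 mm high, 0.6 to 1.0 kg, standing loose on the bench and carrying the blue-capped figure over its centre. Origin: centre of its underside; z up, the figure looks to -x of the block.
- yellow_cap (a point): Centre of the flat top face of the yellow cap, 150 mm above the bench when up; goes down with the figure. The cap is a flat disc 36 mm across, 12 mm thick, on a pale wooden figure 75 mm tall (cap included), head 28 mm, foot 32 mm across, arms reaching 24 mm to each side; its foot stands on a coil spring 35 mm above its block. z is up.
- yellow_stand: Dark walnut block, 90 x 90 x 40 mm high, 0.6 to 1.0 kg, standing loose on the bench and carrying the yellow-capped figure over its centre. Origin: centre of its underside; z up, the figure looks to -x of the block.
- glue_jar: Closed amber glass glue jar with a black cap, 60 mm in diameter, 85 mm high, loose bystander. Origin: centre of its underside, z up.
- screwdriver: Screwdriver with an orange handle lying on the bench, 180 mm long, loose bystander, under 35 mm high. Its handle points to its own -x; origin at the bench, under its middle.
Mind the look-alikes: they are no part of the job. Leave any pink look-alike of the yellow_stand alone.

How it is judged:
On the way, in this order (a step that is already met when the one before it is completed fails the run):
1. the red-capped figure is pressed down by the fingers, at least 6 mm, for 0.3 s (value of joint red_figure above 0.006 m and contact force between the fingers and red_stand above 0.4 N), for 0.3 s.
2. it has come up again (within 2 mm), free of the fingers, for 0.2 s (value of joint red_figure below 0.002 m and contact force between the fingers and red_stand below 0.1 N), for 0.2 s.
3. it is pressed down a second time, at least 6 mm, for 0.3 s (all of step 1), for 0.3 s.
At the end, for the whole second after the job is handed in: The red-capped figure is fully up (within 2 mm) and still, its block upright (within 0.05 rad) and within 12 mm of where it started; the other two figures and the jar stand upright, and they and the screwdriver are within 10 mm of where they started (value of joint red_figure below 0.002 m and distance of red_stand from where it was at the start of the episode below 0.012 m and angle between each of red_stand, blue_stand, yellow_stand, glue_jar's own z axis and vertical below 0.05 rad and linear speed of red_stand below 0.02 m/s and velocity of joint red_figure between -0.01 and 0.01 m/s and distance of each of blue_stand, yellow_stand, glue_jar, screwdriver from where it was at the start of the episode below 0.01 m); the robot touches nothing.
It fails at once if the red-capped figure is pressed down more than 20 mm, almost to its stop (value of joint red_figure above 0.02 m).
It fails at once if it is pressed or gripped with more than 12 N (contact force between any of the fingers, the arm and red_stand above 12 N).
It fails at once if its block is lifted (5 mm), tipped (0.15 rad) or shifted (20 mm) (height (world z) of red_stand above 0.005 m or angle between red_stand's own z axis and vertical above 0.15 rad or distance of red_stand from where it was at the start of the episode above 0.02 m).
It fails at once if the blue- or yellow-capped figure or its block is touched (0.5 N) or moved 10 mm ((contact force between any of the fingers, the arm and blue_stand above 0.5 N or distance of blue_stand from where it was at the start of the episode above 0.01 m) or (contact force between any of the fingers, the arm and yellow_stand above 0.5 N or distance of yellow_stand from where it was at the start of the episode above 0.01 m)).
It fails at once if the jar or the screwdriver is touched (0.5 N) or moved 10 mm ((contact force between any of the fingers, the arm and glue_jar above 0.5 N or distance of glue_jar from where it was at the start of the episode above 0.01 m) or (contact force between any of the fingers, the arm and screwdriver above 0.5 N or distance of screwdriver from where it was at the start of the episode above 0.01 m)).
It also fails if it takes over 48 s, if anything falls off the work surface, if the arm or the gripper's body presses on something with over 40 N, if the wrist force passes 120 N, or if a joint passes its speed limit or range.

## Working session

There is one attempt and no reset: what is moved stays moved. The work goes in short steps, Python scripts to look and compute and a tool call to move; the robot and the scene stay as the last step left them, time stands still between calls to the robot, and variables do not carry over. Pictures are saved under pics/ and viewed, at most 10 in all, crops included, and the job is handed in when it is done.

Besides the shell and the picture viewer there is one more tool, called after "Request:" by a JSON object that holds its "fn" and its "kwargs", one argument or row to a line. drive_tool: Moves the arm, as the interface text tells. Shifts and turns lie within -1 to 1; 1 stands for 100 mm of shift or 180 degrees of turn. Its arguments: {"type":"object","properties":{"commands":{"type":"array","items":{"type":"array","items":{"type":"number"}}},"squeeze":{"type":"number"}},"required":["commands"]}

```bash
mkdir -p pics && python3 - <<'E'
from rig import *
import cv2
s=observe();print(s["time"],s["tool_pos"],s["tcp_rot"],s["contact_force"],s["grip_width"])
for n in("side","top"):
    cv2.imwrite(f"pics/{n}0.png",camera(n)); c=get_calibration(n);print(n,c["K"],c["extrinsics"])
E
```

```text
0.0 [0.21812869 0.58517659 0.21388694] [-1.13918210e-04  1.77444435e-01  9.84130586e-01 -6.70090120e-04] [ 0.22374885  0.47115099 -0.25296668] 0.0917033749210361
side [[387.77530829   0.         323.20538744]
 [  0.         387.77530829 199.22026932]
 [  0.           0.           1.        ]] [[ 0.99621939 -0.04262668  0.07569602  0.52180683]
 [-0.08604863 -0.60393907  0.79237191 -0.63715489]
 [ 0.0119396  -0.7958898  -0.60532378  0.59550028]
 [ 0.          0.          0.          1.        ]]
top [[459.25605992   0.         321.9456371 ]
 [  0.         459.25605992 197.53989011]
 [  0.           0.           1.        ]] [[ 2.49771024e-03 -9.82366262e-01  1.86949965e-01  4.31493464e-01]
 [-9.99968689e-01 -1.04982378e-03  7.84338509e-03  1.08504839e-02]
 [-7.50881237e-03 -1.86963702e-01 -9.82338125e-01  1.11916760e+00]
 [ 0.00000000e+00  0.00000000e+00  0.00000000e+00  1.00000000e+00]]
```

View pics/side0.png

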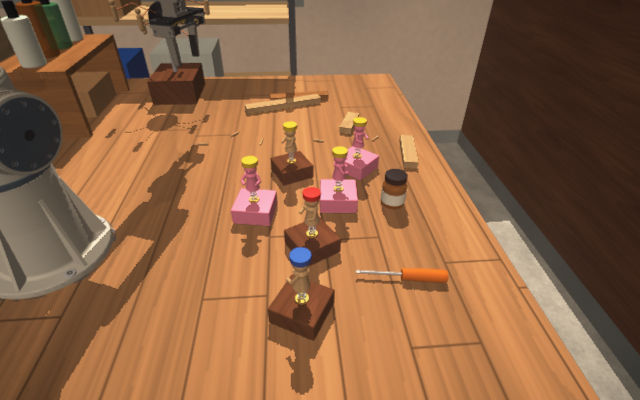

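View pics/top0.png

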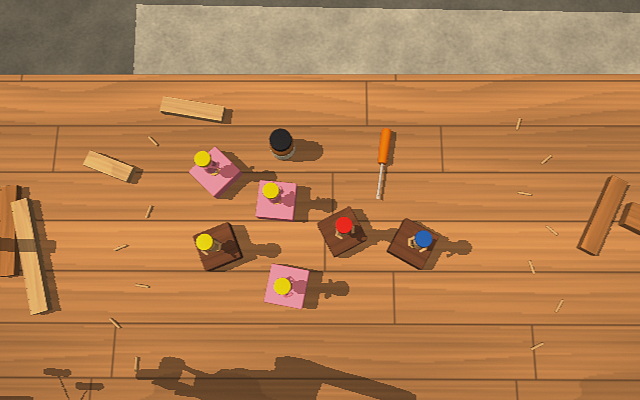

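The side view shows the red cap at about (312,194) and the top view at about (344,226). It is the only red cap. Blue is at (424,239) in the top view, the true yellow on walnut at (205,242), and the pink-block look-alikes at (203,158), (271,190) and (282,286). I'll triangulate the caps and confirm red in an enlarged crop.

```bash
cat > h.py <<'E'
import cv2,numpy as np
from rig import *
def P(n):
    c=get_calibration(n);return c["K"]@np.linalg.inv(c["extrinsics"])[:3]
def seg(im,lo,hi,box):
    x0,y0,x1,y1=box
    m=cv2.inRange(cv2.cvtColor(im,cv2.COLOR_BGR2HSV),lo,hi);k=np.zeros_like(m);k[y0:y1,x0:x1]=m[y0:y1,x0:x1]
    n,l,s,c=cv2.connectedComponentsWithStats(k);i=1+np.argmax(s[1:,4]);return c[i],s[i]
def tri(a,b):
    X=cv2.triangulatePoints(P("side"),P("top"),np.array(a,float).reshape(2,1),np.array(b,float).reshape(2,1));return (X[:3]/X[3]).ravel()
E
python3 - <<'E'
from h import *
S=cv2.imread("pics/side0.png");T=cv2.imread("pics/top0.png")
for n,lo,hi,bs,bt in(("red",(0,200,120),(4,255,255),(295,180,330,210),(330,210,360,240)),("blue",(100,120,60),(125,255,255),(280,240,320,275),(410,225,440,255))):
    a,sa=seg(S,lo,hi,bs);b,sb=seg(T,lo,hi,bt);X=tri(a,b);print(n,a,sa,b,sb,X)
    for v,q in(("side",a),("top",b)):
        p=P(v)@np.r_[X,1];print(p[:2]/p[2]-q)
crop=[cv2.resize(S[170:280,255:365],(400,400)),cv2.resize(T[180:290,290:400],(400,400))]
cv2.imwrite("pics/crop.png",np.hstack(crop))
E
```

```text
red [309.24242424 197.93939394] [303 194  13   7  33] [343.62616822 224.62616822] [336 217  16  16 214] [ 0.55636842 -0.02828233  0.13567554]
[ 2.05060421 -0.35744344]
[0.06134704 1.34930298]
blue [299.72611465 256.19745223] [290 248  22  19 314] [423.09821429 238.31696429] [415 230  17  17 224] [ 0.52840103 -0.19592815  0.14560049]
[ 0.57264394 -0.08922992]
[0.02243795 0.31145471]
```

View pics/crop.png

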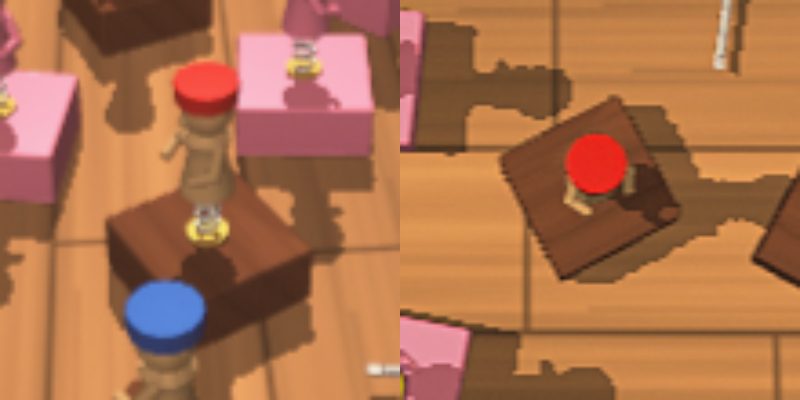

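The crop shows the red cap on a walnut block, so the target is confirmed. The red threshold caught only the shaded rim in the side view, so I'll separate the bright top face.

```bash
python3 - <<'E'
from h import *
S=cv2.imread("pics/side0.png");T=cv2.imread("pics/top0.png")
print(cv2.cvtColor(S,cv2.COLOR_BGR2HSV)[186:204,311])
a,sa=seg(S,(0,150,215),(8,255,255),(295,180,330,210));b,sb=seg(T,(0,150,215),(8,255,255),(330,210,360,240))
X=tri(a,b);print(a,sa,b,sb,X)
# ray of top view at z=.150 vs its side reprojection
c=get_calibration("top");d=c["extrinsics"][:3,:3]@np.linalg.solve(c["K"],np.r_[b,1]);o=c["extrinsics"][:3,3]
Y=o+d*(.15-o[2])/d[2];p=P("side")@np.r_[Y,1];print(Y,p[:2]/p[2])
E
```

```text
[[ 12 156 241]
 [  3 185 247]
 [  2 190 249]
 [  2 189 249]
 [  2 188 249]
 [  2 189 249]
 [  2 185 249]
 [  2 184 249]
 [  2 183 249]
 [  2 182 249]
 [  2 184 247]
 [  2 193 230]
 [  2 200 149]
 [  2 202 148]
 [  2 201 146]
 [  4 188 145]
 [ 10 154 149]
 [ 14 131 154]]
[311.21710526 191.82236842] [302 187  19  11 152] [343.5        224.47572816] [336 217  16  16 206] [ 0.55723079 -0.02738456  0.14920055]
[ 0.55775358 -0.0273346   0.15      ] [311.92391738 191.39008891]
```

Both views agree: the cap top is at about (0.557, -0.027, 0.149–0.150). The TCP has to go +339 mm in x and −613 mm in y. I'll move with the fingers closing and stay above 0.21 m.

Request:
{"fn": "drive_tool", "kwargs": {
  "commands": [
    [0.2,-0.35,0,0,0],
    [0.4,-0.7,0,0,0],
    [0.55,-1,0,0,0],
    [0.55,-1,0,0,0]
  ],
  "squeeze": 5
}}

```text
time: 0.5
tool_pos: [0.2743, 0.4823, 0.2142]
tcp_rot: [0.0, 0.179, 0.984, -0.001]
contact_force: [-0.4, 0.7, 0.1]
grip_width: 0.0616
gripper_force: 0.0
```

Request:
{"fn": "drive_tool", "kwargs": {
  "commands": [
    [0.2,-0.35,0,0,0],
    [0.4,-0.7,0,0,0],
    [0.55,-1,0,0,0],
    [0.55,-1,0,0,0]
  ]
}}

```text
time: 0.9
tool_pos: [0.3291, 0.3833, 0.2144]
tcp_rot: [0.0, 0.179, 0.984, -0.001]
contact_force: [-0.3, 0.6, -1.4]
grip_width: 0.0298
gripper_force: 0.0
```

Request:
{"fn": "drive_tool", "kwargs": {
  "commands": [
    [0.2,-0.35,0,0,0],
    [0.4,-0.7,0,0,0],
    [0.55,-1,0,0,0],
    [0.55,-1,0,0,0]
  ]
}}

```text
time: 1.3
tool_pos: [0.3843, 0.2841, 0.2146]
tcp_rot: [0.0, 0.179, 0.984, -0.0]
contact_force: [0.3, 1.5, 0.3]
grip_width: 0.0005
gripper_force: 0.0
```

Request:
{"fn": "drive_tool", "kwargs": {
  "commands": [
    [0.2,-0.35,0,0,0],
    [0.4,-0.7,0,0,0],
    [0.55,-1,0,0,0],
    [0.55,-1,0,0,0]
  ]
}}

```text
time: 1.7
tool_pos: [0.4397, 0.1847, 0.2146]
tcp_rot: [0.0, 0.179, 0.984, 0.0]
contact_force: [-0.3, 0.1, 0.2]
grip_width: 0.0005
gripper_force: 0.0
```

Request:
{"fn": "drive_tool", "kwargs": {
  "commands": [
    [0.2,-0.35,0,0,0],
    [0.4,-0.7,0,0,0],
    [0.55,-1,0,0,0],
    [0.55,-1,0,0,0]
  ]
}}

```text
time: 2.1
tool_pos: [0.495, 0.085, 0.2146]
tcp_rot: [0.0, 0.178, 0.984, 0.0]
contact_force: [-0.7, 0.9, 0.3]
grip_width: 0.0006
gripper_force: 0.0
```

Request:
{"fn": "drive_tool", "kwargs": {
  "commands": [
    [0.2,-0.35,0,0,0],
    [0.4,-0.7,0,0,0],
    [0.64,-1,0,0,0],
    [0.64,-1.0,0,0,0],
    [0.64,-1.0,0,0,0]
  ]
}}

```text
time: 2.6
tool_pos: [0.5573, -0.0127, 0.2141]
tcp_rot: [-0.001, 0.178, 0.984, 0.0]
contact_force: [-0.7, 0.2, 0.4]
grip_width: 0.0007
gripper_force: 0.0
```

Request:
{"fn": "drive_tool", "kwargs": {
  "commands": [
    [0,-0.13,0,0,0],
    [0,-0.13,-0.2,0,0],
    [0,-0.13,-0.4,0,0],
    [0,-0.13,-0.53,0,0],
    [0,-0.13,-0.53,0,0],
    [0,-0.13,-0.53,0,0],
    [0,-0.13,-0.53,0,0]
  ]
}}

```text
time: 3.3
tool_pos: [0.5579, -0.0272, 0.1625]
tcp_rot: [0.001, 0.177, 0.984, 0.0]
contact_force: [1.1, 0.7, -0.2]
grip_width: 0.0005
gripper_force: 0.0
```

```bash
python3 - <<'E'
from h import *
s=observe();print(s["time"],s["tool_pos"],s["contact_force"])
S=camera("side");T=camera("top");cv2.imwrite("pics/s1.png",S)
for v in("side","top"):
    p=P(v)@np.r_[s["tool_pos"],1];print(p[:2]/p[2])
cv2.imwrite("pics/crop2.png",np.hstack([cv2.resize(S[140:250,255:365],(400,400)),cv2.resize(T[170:280,290:400],(400,400))]))
E
```

```text
3.3 [ 0.55786621 -0.02720095  0.16253432] [ 1.11826581  0.72440206 -0.1745992 ]
[311.94099877 186.09672102]
[343.66660006 223.64913171]
```

View pics/crop2.png

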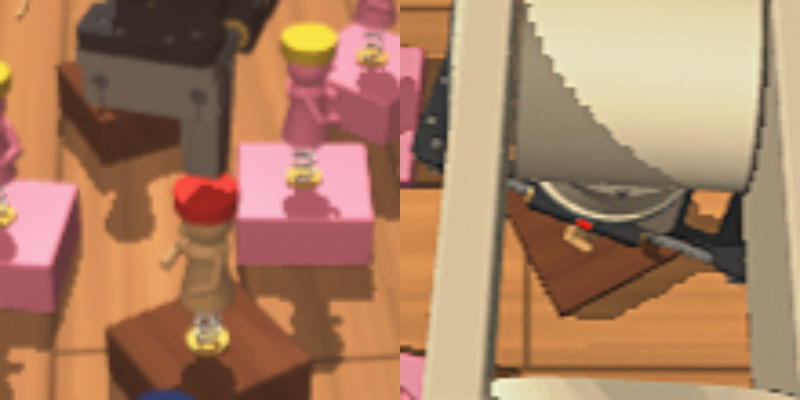

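The fingertips hang centred about 12 mm above the cap, at crop (205,175). Pressing slowly now, in two stages.

Request:
{"fn": "drive_tool", "kwargs": {
  "commands": [
    [0,0,-0.04,0,0],
    [0,0,-0.07,0,0],
    [0,0,-0.1,0,0],
    [0,0,-0.12,0,0],
    [0,0,-0.14,0,0],
    [0,0,-0.16,0,0],
    [0,0,-0.17,0,0],
    [0,0,-0.17,0,0]
  ]
}}

```text
time: 4.2
tool_pos: [0.5572, -0.0274, 0.1445]
tcp_rot: [-0.0, 0.177, 0.984, -0.0]
contact_force: [-0.5, -0.1, 2.1]
grip_width: 0.0004
gripper_force: 1.0
```

Request:
{"fn": "drive_tool", "kwargs": {
  "commands": [
    [0,0,-0.01,0,0],
    [0,0,-0.02,0,0],
    [0,0,-0.03,0,0],
    [0,0,-0.04,0,0],
    [0,0,-0.05,0,0],
    [0,0,-0.06,0,0],
    [0,0,-0.06,0,0],
    [0,0,-0.06,0,0],
    [0,0,-0.06,0,0],
    [0,0,-0.06,0,0]
  ]
}}

```text
time: 5.2
tool_pos: [0.5573, -0.0274, 0.1386]
tcp_rot: [-0.0, 0.177, 0.984, -0.0]
contact_force: [-2.4, -0.2, 4.3]
grip_width: 0.0002
gripper_force: 1.8
```

```bash
python3 - <<'E'
from h import *
s=observe();print(s["time"],s["tool_pos"],s["contact_force"])
F=[];Z=[]
for i in range(6):
    S=camera("side");s=observe();F.append(s["contact_force"]);Z.append(s["tool_pos"])
print(np.mean(F,0),np.mean(Z,0))
S0=cv2.imread("pics/s1.png")
hsv=lambda I:cv2.cvtColor(I,cv2.COLOR_BGR2HSV)
for I in(S0,S):print(seg(I,(0,150,100),(8,255,255),(295,180,330,215)))
cv2.imwrite("pics/crop3.png",np.hstack([cv2.resize(I[140:250,255:365],(400,400)) for I in(S0,S)]))
E
```

```text
5.2 [ 0.55725681 -0.02735405  0.1385917 ] [-2.42374179 -0.16015554  4.31504787]
[-2.14817309 -0.68134882  3.56989611] [ 0.55726356 -0.02736867  0.13859701]
(array([311.08219178, 194.30593607]), array([302, 187,  18,  15, 219], dtype=int32))
(array([311.21854305, 200.86754967]), array([303, 193,  17,  14, 151], dtype=int32))
```

View pics/crop3.png

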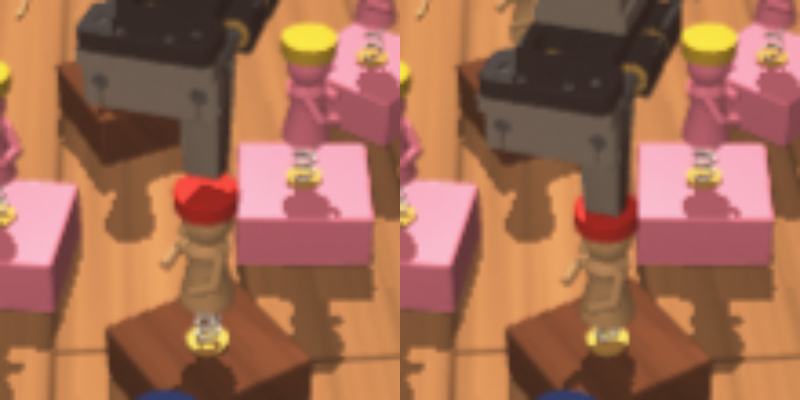

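The figure has sunk about 11 mm at about 3.5 N, the spring is compressed, and the block hasn't moved. Now I'll release, check that it comes up, and press again.

Request:
{"fn": "drive_tool", "kwargs": {
  "commands": [
    [0,0,0.03,0,0],
    [0,0,0.06,0,0],
    [0,0,0.09,0,0],
    [0,0,0.12,0,0],
    [0,0,0.17,0,0],
    [0,0,0.23,0,0],
    [0,0,0.23,0,0],
    [0,0,0.23,0,0],
    [0,0,0.23,0,0],
    [0,0,0.23,0,0],
    [0,0,0.23,0,0]
  ]
}}

```text
time: 6.6
tool_pos: [0.5572, -0.0273, 0.1614]
tcp_rot: [-0.0, 0.177, 0.984, -0.0]
contact_force: [-0.6, 0.8, -0.2]
grip_width: 0.0005
gripper_force: 0.0
```

```bash
python3 - <<'E'
from h import *
F=[]
for i in range(4):
    S=camera("side");s=observe();F.append(s["contact_force"])
print(s["time"],s["tool_pos"],np.mean(F,0))
for I in(cv2.imread("pics/s1.png"),S):print(seg(I,(0,150,100),(8,255,255),(295,180,330,215)))
E
```

```text
6.8 [ 0.55727506 -0.02735213  0.16151199] [-0.01994241  0.07386844 -0.30419801]
(array([311.08219178, 194.30593607]), array([302, 187,  18,  15, 219], dtype=int32))
(array([311.11627907, 194.41860465]), array([302, 187,  18,  15, 215], dtype=int32))
```

The figure is fully up and free of the fingers, in the same place. Second press, then withdraw.

Request:
{"fn": "drive_tool", "kwargs": {
  "commands": [
    [0,0,-0.05,0,0],
    [0,0,-0.09,0,0],
    [0,0,-0.12,0,0],
    [0,0,-0.14,0,0],
    [0,0,-0.16,0,0],
    [0,0,-0.18,0,0],
    [0,0,-0.2,0,0],
    [0,0,-0.22,0,0],
    [0,0,-0.23,0,0],
    [0,0,-0.23,0,0],
    [0,0,-0.23,0,0],
    [0,0,-0.23,0,0]
  ]
}}

```text
time: 8.0
tool_pos: [0.5572, -0.0274, 0.1386]
tcp_rot: [-0.0, 0.177, 0.984, -0.0]
contact_force: [-2.7, 0.3, 3.6]
grip_width: 0.0006
gripper_force: 1.8
```

Request:
{"fn": "drive_tool", "kwargs": {
  "commands": [
    [0,0,0,0,0],
    [0,0,0,0,0],
    [0,0,0,0,0],
    [0,0,0,0,0],
    [0,0,0,0,0]
  ]
}}

```text
time: 8.5
tool_pos: [0.5572, -0.0273, 0.1385]
tcp_rot: [-0.0, 0.177, 0.984, 0.0]
contact_force: [-1.8, 0.1, 3.9]
grip_width: 0.0003
gripper_force: 1.8
```

Request:
{"fn": "drive_tool", "kwargs": {
  "commands": [
    [0,0,0.03,0,0],
    [0,0,0.06,0,0],
    [0,0,0.09,0,0],
    [0,0,0.12,0,0],
    [0,0,0.18,0,0],
    [0,0,0.3,0,0],
    [0,0,0.5,0,0],
    [0,0,0.7,0,0],
    [0,0,0.9,0,0],
    [0,0,1,0,0],
    [0,0,1,0,0],
    [0,0,1,0,0]
  ]
}}

```text
time: 9.7
tool_pos: [0.5571, -0.0273, 0.2383]
tcp_rot: [-0.0, 0.177, 0.984, -0.0]
contact_force: [-1.1, 1.4, -0.3]
grip_width: 0.0004
gripper_force: 0.0
```

```bash
python3 - <<'E'
from h import *
for i in range(6):S=camera("side")
T=camera("top");s=observe()
print(s["time"],s["tool_pos"],s["contact_force"])
print(seg(S,(0,150,215),(8,255,255),(295,180,330,210)))
cv2.imwrite("pics/side9.png",S)
d=cv2.absdiff(S,cv2.imread("pics/side0.png")).max(2);print([int((d[r[1]:r[3],r[0]:r[2]]>40).sum()) for r in((270,245,335,330),(285,220,340,255),(350,260,450,290),(380,165,410,210))])
E
```

```text
10.05 [ 0.55706508 -0.02736277  0.23803341] [-0.08582405 -0.49333767  0.25100448]
(array([311.21710526, 191.82236842]), array([302, 187,  19,  11, 152], dtype=int32))
[686, 138, 0, 0]
```

View pics/side9.png

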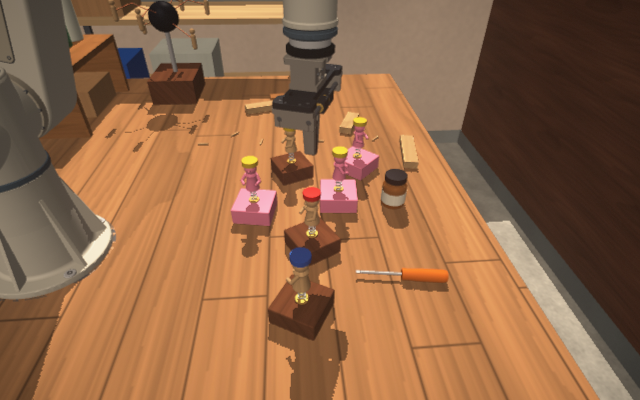

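The red cap is back at exactly its starting pixels, (311.2,191.8). Nothing else has moved; the pixel differences around blue and red look like the arm's shadow. The gripper is clear, so I'm handing in.

```bash
python3 -c "
from rig import *
print(close_job())"
```

```text
the job is handed in; nothing more can be done
None
```

I pressed the red-capped figure twice by about 11 mm at about 3.5–4 N; it came fully up after each press and stands where it started, with nothing else moved, and the job is handed in (no verdict was shown).

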